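Turn over the painted coaster against the steel stop

TASK

The coaster lies on the cork mat with its plain white side up. Without picking it up, push it along the mat against the polished steel stop until it tips up and leans there, then, from behind the stop, push its raised edge back over so that it falls onto the mat and lies flat with the painted blue side up. Leave the two jars and the candle where they stand.

Things in the scene. Friction and masses are not known exactly. Their poses are not given: they have to be found in the camera images.
- coaster: rigid coaster, 70 (its x) by 90 (its y) by 8 mm, about 70 g, one face white, the other painted blue with red and yellow spots. Origin at its centre (half thickness). Its z axis points out of the white face: up at the start, down once turned over. At the start it lies flat on the mat, clear of the stop, its x axis within 0.3 rad of the stop's x
- edge_far (a point): middle of the coaster's edge at +x (the 90 mm edge nearest the stop at the start), half thickness
- edge_near (a point): middle of the coaster's edge at -x (the 90 mm edge to be pushed), half thickness
- edge_left (a point): middle of the coaster's edge at +y, half thickness
- edge_right (a point): middle of the coaster's edge at -y, half thickness
- mat: cork mat fixed on the table, 300 (x) by 260 (y) by 3 mm, grippy. Origin at the centre of its underside, on the table; x points from the robot's side towards the stop
- stop: slick polished steel stop fixed on the mat, 170 mm wide (its y). Origin: middle of its toe line, at mat-top height (3 mm above the table); x points on away from the robot's side. From the toe its face rises at 45 degrees to 14 mm high, at 60 degrees to 27 mm, at 75 degrees to its top edge, 40 mm high; the upright ends 31 mm behind the toe, then a 3 mm thick flange reaches 53 mm behind it
- stop_top (a point): middle of the stop's top edge, 25 mm behind the toe. A coaster pushed low at its near edge in the stop's +x climbs the face and ends leaning about 60 degrees on this edge, its low edge at the toe, its raised edge about 20 mm higher than the stop and 10 mm beyond it; it takes up to 10 N and stays so when let go. A push on the raised edge from behind tips it back over
- red_jar: closed red jar, 64 mm across, 90 mm tall, loose, beside the mat. Origin at the centre of its underside
- green_jar: closed green jar, 64 mm across, 90 mm tall, loose, beside the mat. Origin at the centre of its underside
- candle: pink candle, 44 mm across, 72 mm tall, loose, beside the mat. Origin at the centre of its underside
Things that resemble listed ones, but are neither listed nor needed, are in the scene too. Of the things shaped like the coaster, the white one is meant.

How it is judged:
On the way:
1. the coaster is tipped up by more than 45 degrees, not yet over, and leans on the stop (angle between coaster's own z axis and vertical between 0.785 and 1.6 rad and contact force between coaster and stop above 0.02 N), for 0.15 s.
At the end, for the whole second after the job is handed in: the coaster lies flat (within about 5 degrees) and still on the mat, on the robot's side of the stop, painted side up, its centre over the mat; the jars and the candle stand within 15 mm of where they were (angle between coaster's own z axis and vertical above 3.06 rad and height (world z) of coaster below 0.01 m and contact force between coaster and mat above 0.1 N and x of coaster in the frame of stop below 0 m and x of coaster in the frame of mat above -0.15 m and y of coaster in the frame of mat between -0.13 and 0.13 m and linear speed of coaster below 0.02 m/s and distance of each of red_jar, green_jar, candle from where it was at the start of the episode below 0.015 m and angle between each of red_jar, green_jar, candle's own z axis and vertical below 0.2 rad); the robot touches nothing.
It fails at once if the coaster is lifted or carried: all four of its edges are more than 30 mm above the table (height (world z) of each of edge_far, edge_near, edge_left, edge_right above 0.03 m).
It fails at once if a jar or the candle is knocked over or pushed away by more than 15 mm (distance of any of red_jar, green_jar, candle from where it was at the start of the episode above 0.015 m).
It also fails if it takes over 45 s, if anything falls off the work surface, if the arm or the gripper's body presses on something with over 40 N, if the wrist force passes 120 N, or if a joint passes its speed limit or range.

ROBOT

A 6-joint arm with a two-finger parallel gripper is mounted at the origin on the work surface. World frame = base frame: x ahead of the robot, y to its left, z up, the work surface at z = 0. Lengths are in m, angles in rad, forces in N, time in s.
With the tool pointing down it reaches from about 0.35 to 0.975 m from the base axis. Payload 4.9 kg.
Tool frame: the origin (TCP) lies at the very end of the fingers, on their centre line; the grasp point (between the pads) lies 19 mm behind it; z points along the fingers, y is the line along which they close (so a half turn about z gives the same grasp; the last joint's range is limited). The gripper opens to 85 mm and grips with 20 to 120 N. Pads are 22 mm wide; open, the fingers measure 114 mm over their backs; the gripper's body (76 mm by 85 mm) begins 54 mm behind the grasp point. The pads swing forward as they close: fully open they stand 13 mm farther back than shut.
Start: joints at [1.107, 0.053, 1.613, -0, 1.476, -0.119], TCP at [0.211, 0.588, 0.231] pointing down, gripper open.
Joint ranges: [-3.01, 3.01], [-1.01, 2.22], [0.06, 2.58], [-1.02, 4.17], [0.09, 2.62], [-3.14, 3.14]. Speed limits (rad/s): [2.57, 2.57, 3.14, 3.14, 3.14, 3.14].

INTERFACE

Orientations are given as a unit quaternion [w, x, y, z].
In Python, from plant import manip gives the robot as it stands.
- The arm moves only by the tool play_rows, never from a script. Its argument "series" is a list that holds one entry, the list of rows, each a list of 7 numbers: the shift along the world's x, y, z in m, then the turn, a rotation vector about the world's x, y, z in degrees, then the opening, from 0 (shut) to 1 (fully open). In form: [[[dx, dy, dz, rx, ry, rz, grip], ...]]. A call has 1 to 10 rows; each row shifts and turns the commanded pose from where the row before left it; what a row does not reach is not made up. A row lasts 1/10 s, in which the tool goes at most 50 mm and 8.59 degrees, less where a joint would pass 70% of its speed; a pose out of reach is approached as far as the arm can. A call with a gripper value outside its range is refused whole. The fingers move at their own pace and stop on an object; the grip force is fixed at half the most. Time passes only in rows, so rows that do not move let the fingers close. It gives the time, the measured TCP pose, the force, the opening and the grip force at its end, in the units of the state.
- manip.state(): the state, without advancing time (a new reading comes with each control period).
- manip.grab_frame(name): name is "scene" or "top"; returns a dict with "frame" (480x640x3 uint8, blue, green, red), "mtx" (3x3 intrinsics, pixels), "R" (3x3) and "t" (3): a world point X has camera coordinates R X + t. Camera axes: x right, y down, z forward; pixel columns grow to the right and rows downward; lengths in m; the calibration is good to about 2 mm. A picture is of the moment at which its call begins. There is no depth.
- manip.job_done(): hands the job in; it is judged then, once.
The state is a dict: "time": time; "joint_pos": joint angles; "joint_vel": joint speeds; "joint_efforts": joint torques, N m; "tool_pos": TCP position; "tool_rot": TCP orientation; "contact_force": force on the tool from outside, world axes, zero at the start; "ft_torque": the same for the moment, N m; "gripper_width": opening from 0.0 (shut) to 1.0 (fully open); "grasp_force": force on a finger pad.
Only numpy, scipy, OpenCV 4.12 (cv2) and the standard library are available. Lean on these libraries where they do the work, as an engineer would, in place of code of your own. Each camera call takes 0.05 s, during which the arm holds its last target. There are 200 camera calls.

## Working session

There is one attempt and no reset: what is moved stays moved. The work goes in short steps, Python scripts to look and compute and a tool call to move; the robot and the scene stay as the last step left them, time stands still between calls to the robot, and variables do not carry over. Pictures are saved under pics/ and viewed, at most 10 in all, crops included, and the job is handed in when it is done.

Besides the shell and the picture viewer there is one more tool, called as name([rows], argument=value, ...), one row to a line, values as JSON. play_rows: Moves the arm, as the interface text tells. Its arguments: {"type":"object","properties":{"series":{"type":"array"}},"required":["series"]}

```bash
mkdir -p pics
cat > h.py <<'E'
import numpy as np, cv2
from plant import manip
def shot(n,fn):
    d=manip.grab_frame(n); cv2.imwrite('pics/'+fn,d['frame']); np.savez('pics/'+fn[:-4],**{k:np.array(v) for k,v in d.items()}); return d
def load(fn): return np.load('pics/'+fn+'.npz')
def back(d,uv,z):
    K,R,t=d['mtx'],d['R'],d['t']; c=-R.T@t
    r=R.T@np.linalg.solve(K,[uv[0],uv[1],1.]); return c+r*(z-c[2])/r[2]
def proj(d,X):
    p=d['mtx']@(d['R']@np.array(X,float)+d['t']); return p[:2]/p[2]
E
python3 - <<'E'
from h import *
shot('top','top0.png');shot('scene','scene0.png')
print(manip.state())
E
```

```text
{'time': 0.1, 'joint_pos': array([ 1.10700322e+00,  5.33333610e-02,  1.61416844e+00, -3.54175748e-06,
        1.47602198e+00, -1.19039205e-01]), 'joint_vel': array([ 0.00095926, -0.00165301, -0.00151449, -0.00085377,  0.00031457,
       -0.00156563]), 'joint_efforts': array([ 4.34107415e-04, -3.94904923e+01, -3.71361530e+01, -1.06938965e-04,
        3.93930895e-03,  2.75045437e-06]), 'tool_pos': array([0.21099271, 0.58769775, 0.23015259]), 'tool_rot': array([-2.75726824e-04,  1.71524308e-01,  9.85179415e-01, -9.25360589e-04]), 'contact_force': array([ 0.68541475, -0.26702915,  0.19839119]), 'ft_torque': array([-0.0123747 ,  0.0443787 , -0.03481917]), 'grasp_force': 0.0, 'gripper_width': 0.9990237554680266}
```

View pics/top0.png

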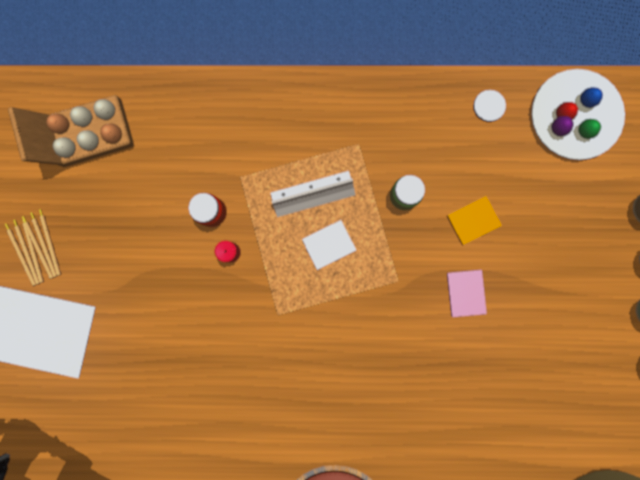

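View pics/scene0.png

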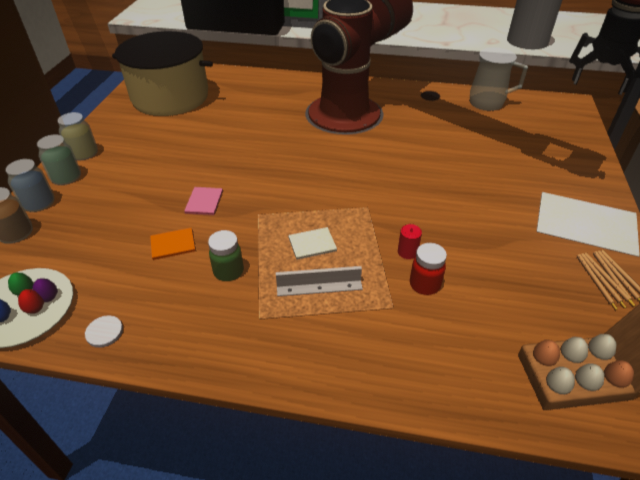

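The candidates in the top picture are the white plate on the mat (330,245), the orange card (475,220), the pink card (467,293), a round white disc (490,105) and a large paper sheet (45,330). The white one on the mat fits, since it is rectangular, white and lies in front of the stop. I'll confirm it in a crop and measure.

Run:
```python
from h import *
d=load('top0'); f=d['frame']
cv2.imwrite('pics/crop0.png',cv2.resize(f[135:325,180:440],None,fx=3,fy=3,interpolation=cv2.INTER_CUBIC))
hsv=cv2.cvtColor(f,cv2.COLOR_BGR2HSV)
w=((hsv[...,1]<50)&(hsv[...,2]>150)).astype(np.uint8)
n,l,s,c=cv2.connectedComponentsWithStats(w)
for i in range(1,n):
    x,y,ww,hh,a=s[i]
    if a>80 and 180<c[i][0]<440 and 130<c[i][1]<330:
        r=cv2.minAreaRect(np.argwhere(l==i)[:,::-1].astype(np.float32)); b=cv2.boxPoints(r)
        print(c[i].round(1),a,'box',b.round(1).tolist())
        z=.011 if abs(c[i][1]-245)<15 else (.090 if ww<45 and abs(ww-hh)<12 else .043)
        print('  z',z,back(d,c[i],z).round(4),[back(d,p,z)[:2].round(4).tolist() for p in b])
for n,p,z in [('candle',(227,251),.072)]+[('mat',q,.003) for q in [(242,177),(359,146),(397,281),(279,313)]]: print(n,back(d,p,z).round(4))
print('cam',(-d['R'].T@d['t']).round(3), back(d,(320,240),0).round(3))
```

```text
[310.3 186.7] 868 box [[269.6000061035156, 192.5], [348.5, 170.3000030517578], [351.5, 180.6999969482422], [272.5, 202.89999389648438]]
  z 0.043 [0.6804 0.0537 0.043 ] [[0.6681, 0.1364], [0.7144, -0.0236], [0.693, -0.0297], [0.6468, 0.1301]]
[409.8 189.1] 652 box [[390.0, 189.0], [409.5, 169.5], [429.5, 189.5], [410.0, 209.0]]
  z 0.09 [ 0.6696 -0.1412  0.09  ] [[0.6696, -0.1029], [0.708, -0.1408], [0.669, -0.1794], [0.6308, -0.1416]]
[313.1 202.7] 431 box [[275.5, 210.10000610351562], [352.6000061035156, 188.6999969482422], [354.20001220703125, 194.3000030517578], [277.0, 215.6999969482422]]
  z 0.043 [0.6478 0.0479 0.043 ] [[0.6322, 0.1239], [0.6767, -0.0321], [0.6653, -0.0353], [0.6209, 0.1207]]
[202.7 207.1] 644 box [[189.0, 193.0], [216.0, 193.0], [216.0, 221.0], [189.0, 221.0]]
  z 0.09 [0.6323 0.2618 0.09  ] [[0.6598, 0.2893], [0.6601, 0.2363], [0.6052, 0.2352], [0.6049, 0.288]]
[328.6 244.4] 1484 box [[301.3999938964844, 238.8000030517578], [340.6000061035156, 219.1999969482422], [355.79998779296875, 249.60000610351562], [316.6000061035156, 269.20001220703125]]
  z 0.011 [0.565 0.016 0.011] [[0.5763, 0.0724], [0.6175, -0.0085], [0.5547, -0.0403], [0.5136, 0.0404]]
candle [0.5476 0.2158 0.072 ]
mat [0.7062 0.1993 0.003 ]
mat [ 0.7732 -0.0465  0.003 ]
mat [ 0.4906 -0.126   0.003 ]
mat [0.4226 0.1177 0.003 ]
cam [0.504 0.011 1.228] [0.575 0.034 0.   ]
```

View pics/crop0.png

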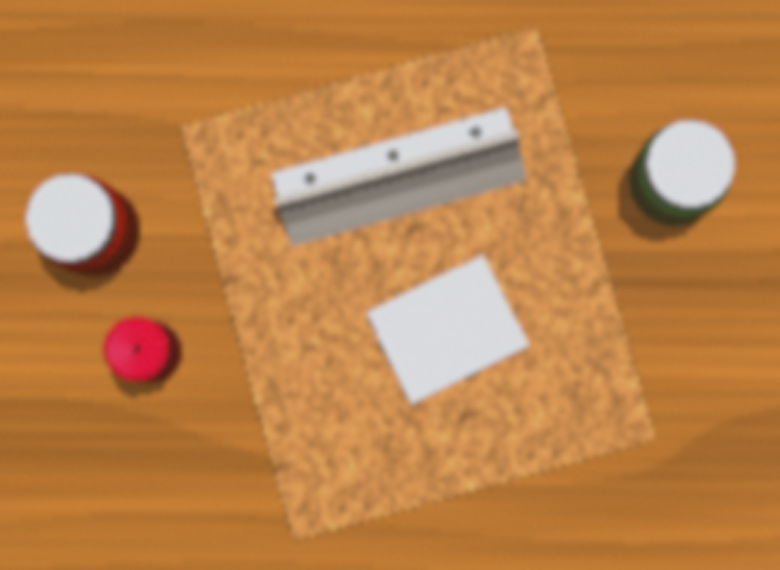

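The crop confirms the coaster: a 70×90 mm white rectangle at (150,110)/3 px within the crop, in front of the stop. World estimates:

| Item | Position (m) | Direction |
|---|---|---|
| Stop origin | about (0.648, 0.044) | x axis at 16° |
| Coaster | about (0.565, 0.016) | yaw about 27° |

Next I move in behind its near edge.

play_rows([
  [[0.021,-0.042,0,0,0,3.6,0.5],[0.021,-0.042,0,0,0,3.6,0.5],[0.021,-0.042,0,0,0,3.6,0.5],[0.021,-0.042,0,0,0,3.6,0.5],[0.021,-0.042,0,0,0,3.6,0.5],[0.021,-0.042,0,0,0,3.6,0.5],[0.021,-0.042,0,0,0,3.6,0.5],[0.021,-0.042,0,0,0,3.6,0.5],[0.021,-0.042,0,0,0,3.6,0.5],[0.021,-0.042,0,0,0,3.6,0.5]],
])

```text
time: 1.1
tool_pos: [0.4214, 0.1664, 0.231]
tool_rot: [0.0, -0.143, 0.99, 0.0]
contact_force: [0.7, 0.9, 0.2]
gripper_width: 0.501
grasp_force: 0.0
```

play_rows([
  [[0.021,-0.042,-0.01,0,0,0,0.5],[0.021,-0.042,-0.01,0,0,0,0.5],[0.021,-0.042,-0.01,0,0,0,0.5],[0.021,-0.042,-0.01,0,0,0,0.5],[0,0,-0.04,0,0,0,0.5],[0,0,-0.04,0,0,0,0.5],[0,0,0,0,0,0,0.5],[0,0,0,0,0,0,0.5]],
])

```text
time: 1.9
tool_pos: [0.5046, 0.0003, 0.1109]
tool_rot: [-0.001, -0.141, 0.99, 0.0]
contact_force: [0.2, -0.3, 1.4]
gripper_width: 0.502
grasp_force: 0.0
```

Run:
```python
from h import *
from scipy.spatial.transform import Rotation as Ro
s=manip.state();print(s['time'],s['tool_pos'],s['gripper_width'],s['contact_force'])
w,x,y,z=s['tool_rot'];M=Ro.from_quat([x,y,z,w]).as_matrix();print(M.round(3),np.degrees(np.arctan2(M[1,1],M[0,1])))
```

```text
1.9 [5.04586137e-01 3.48762988e-04 1.10939502e-01] 0.5024249447821973 [ 0.18919066 -0.30039905  1.37682495]
[[-0.96  -0.28  -0.002]
 [-0.28   0.96   0.   ]
 [ 0.002  0.001 -1.   ]] 106.25323702511409
```

play_rows([
  [[-0.002,-0.006,-0.03,0,0,0,0.5],[0,0,-0.03,0,0,0,0.5],[0,0,-0.025,0,0,0,0.5],[0,0,-0.01,0,0,0,0.5],[0,0,-0.005,0,0,0,0.5],[0,0,-0.004,0,0,0,0.5],[0,0,0,0,0,0,0.5],[0,0,0,0,0,0,0.5]],
])

```text
time: 2.7
tool_pos: [0.5043, -0.0059, 0.0086]
tool_rot: [0.001, -0.141, 0.99, -0.0]
contact_force: [0.2, 0.9, 0.2]
gripper_width: 0.502
grasp_force: 0.0
```

Run:
```python
from h import *
d=shot('scene','s1.png'); t=shot('top','t1.png')
a=cv2.resize(d['frame'][170:320,230:410],None,fx=3.2,fy=3.2,interpolation=2)[:480,:400]
cv2.imwrite('pics/s1c.png',cv2.resize(d['frame'][170:320,230:410],None,fx=4,fy=4,interpolation=2))
```

```text
(no output)
```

View pics/s1c.png

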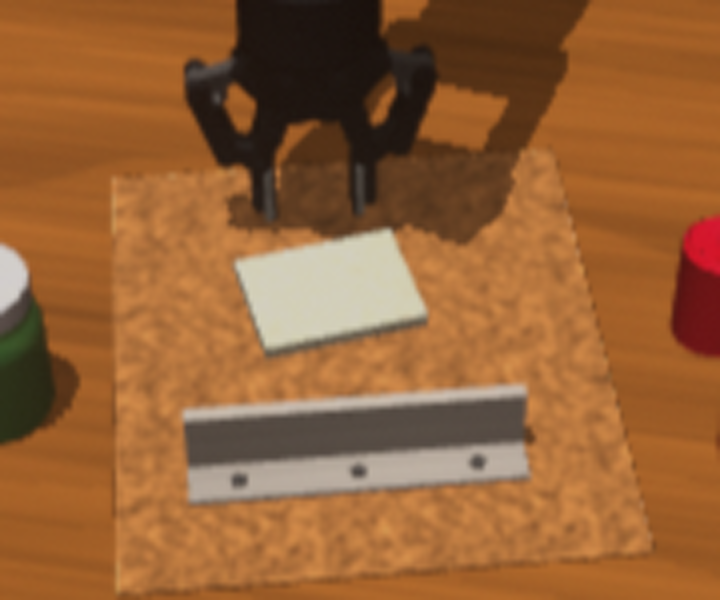

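The picture shows the two fingers (crop px (268,215) and (362,210)) standing just behind the coaster's near edge. Next I feel for the mat.

play_rows([
  [[0,0,-0.002,0,0,0,0.5],[0,0,-0.002,0,0,0,0.5],[0,0,0,0,0,0,0.5]],
])

```text
time: 3.1
tool_pos: [0.5029, -0.0058, 0.0029]
tool_rot: [-0.0, -0.141, 0.99, 0.0]
contact_force: [0.4, 0.4, -0.0]
gripper_width: 0.499
grasp_force: 0.0
```

play_rows([
  [[0,0,-0.002,0,0,0,0.5],[0,0,0,0,0,0,0.5]],
])

```text
time: 3.3
tool_pos: [0.5034, -0.0058, 0.0013]
tool_rot: [0.0, -0.141, 0.99, -0.0]
contact_force: [-0.2, -0.4, 0.2]
gripper_width: 0.502
grasp_force: 0.0
```

play_rows([
  [[0,0,-0.001,0,0,0,0.5],[0,0,0,0,0,0,0.5]],
])

```text
time: 3.5
tool_pos: [0.5034, -0.0058, 0.0011]
tool_rot: [-0.0, -0.141, 0.99, 0.0]
contact_force: [-2.3, 0.2, 5.8]
gripper_width: 0.496
grasp_force: 3.5
```

play_rows([
  [[0,0,-0.001,0,0,0,0.5],[0,0,0,0,0,0,0.5]],
])

```text
time: 3.7
tool_pos: [0.5034, -0.0058, 0.0011]
tool_rot: [-0.001, -0.141, 0.99, 0.0]
contact_force: [-6.1, 0.3, 14.4]
gripper_width: 0.506
grasp_force: 7.1
```

play_rows([
  [[0,0,-0.001,0,0,0,0.5],[0,0,0,0,0,0,0.5]],
])

```text
time: 3.9
tool_pos: [0.5034, -0.0059, 0.0011]
tool_rot: [-0.001, -0.141, 0.99, 0.0]
contact_force: [-10.7, 0.9, 21.8]
gripper_width: 0.501
grasp_force: 10.8
```

play_rows([
  [[0,0,0.0035,0,0,0,0.5],[0.006,0.0017,0,0,0,0,0.5],[0.007,0.002,0,0,0,0,0.5],[0.007,0.002,0,0,0,0,0.5],[0.007,0.002,0,0,0,0,0.5],[0.007,0.002,0,0,0,0,0.5],[0.007,0.002,0,0,0,0,0.5],[0.007,0.002,0,0,0,0,0.5],[0.007,0.002,0,0,0,0,0.5],[0.007,0.002,0,0,0,0,0.5]],
])

```text
time: 4.9
tool_pos: [0.5658, 0.0121, 0.0018]
tool_rot: [-0.0, -0.141, 0.99, 0.0]
contact_force: [-0.3, 0.0, 0.1]
gripper_width: 0.501
grasp_force: 0.1
```

Run:
```python
from h import *
d=shot('scene','s2.png'); t=shot('top','t2.png')
a=cv2.resize(d['frame'][190:310,250:390],(560,480),interpolation=2)
b=cv2.resize(t['frame'][150:300,250:320],(224,480),interpolation=2)
cv2.imwrite('pics/s2c.png',np.hstack([a,b]))
```

```text
(no output)
```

View pics/s2c.png

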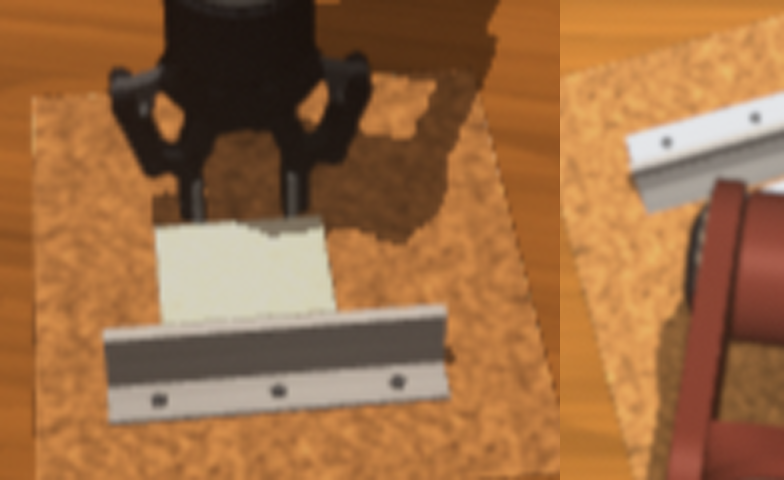

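The coaster is now squared to the stop, in the scene crop between (160,225) and (330,320), with its far edge nearly at the toe. I keep pushing.

play_rows([
  [[0.0048,0.0014,0,0,0,0,0.5],[0.0048,0.0014,0,0,0,0,0.5],[0.0048,0.0014,0,0,0,0,0.5],[0.0048,0.0014,0,0,0,0,0.5]],
])

```text
time: 5.4
tool_pos: [0.5846, 0.0176, 0.0017]
tool_rot: [-0.0, -0.141, 0.99, 0.0]
contact_force: [-0.6, 0.1, 0.1]
gripper_width: 0.499
grasp_force: 0.5
```

play_rows([
  [[0.0048,0.0014,0,0,0,0,0.5],[0.0048,0.0014,0,0,0,0,0.5],[0.0048,0.0014,0,0,0,0,0.5],[0.0048,0.0014,0,0,0,0,0.5]],
])

```text
time: 5.8
tool_pos: [0.6041, 0.0233, 0.0018]
tool_rot: [0.0, -0.141, 0.99, 0.0]
contact_force: [-0.3, -0.1, -0.5]
gripper_width: 0.5
grasp_force: 0.3
```

play_rows([
  [[0.0048,0.0014,0,0,0,0,0.5],[0.0048,0.0014,0,0,0,0,0.5],[0.0048,0.0014,0,0,0,0,0.5],[0,0,0,0,0,0,0.5]],
])

```text
time: 6.2
tool_pos: [0.619, 0.0274, 0.0021]
tool_rot: [0.001, -0.141, 0.99, -0.0]
contact_force: [0.8, -0.6, -0.4]
gripper_width: 0.501
grasp_force: 0.0
```

Run:
```python
from h import *
d=shot('scene','s3.png')
cv2.imwrite('pics/s3c.png',cv2.resize(d['frame'][190:310,250:390],(560,480),interpolation=2))
p=manip.state()['tool_pos'];print(p,(p[:2]-[.648,.044])@np.array([[.961,-.277],[.277,.961]]))
```

```text
[0.61864225 0.02740629 0.00204659] [-0.03280925 -0.00781446]
```

View pics/s3c.png

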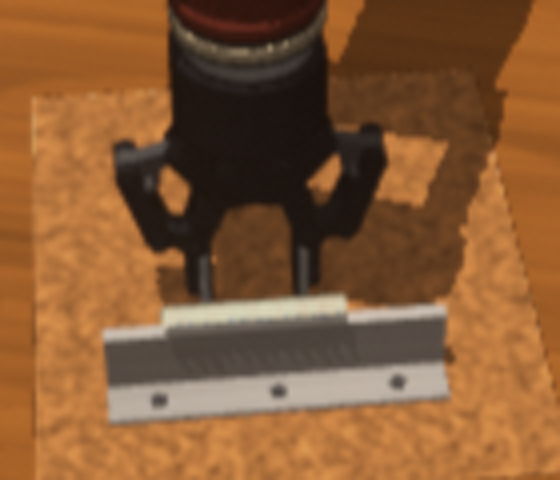

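The coaster is tipped up with its raised edge showing above the stop top, crop px (165–345, 310). I push the last part to the toe.

play_rows([
  [[0.0038,0.0011,0,0,0,0,0.5],[0.0038,0.0011,0,0,0,0,0.5],[0,0,0,0,0,0,0.5]],
])

```text
time: 6.55
tool_pos: [0.6262, 0.0296, 0.0019]
tool_rot: [0.0, -0.141, 0.99, -0.0]
contact_force: [0.1, -0.4, 0.5]
gripper_width: 0.499
grasp_force: 0.0
```

play_rows([
  [[0.002,0.0006,0,0,0,0,0.5],[0.002,0.0006,0,0,0,0,0.5],[0,0,0,0,0,0,0.5]],
])

```text
time: 6.85
tool_pos: [0.6299, 0.0308, 0.0018]
tool_rot: [0.0, -0.141, 0.99, 0.0]
contact_force: [0.4, 0.6, 1.3]
gripper_width: 0.502
grasp_force: 0.1
```

play_rows([
  [[0.002,0.0006,0,0,0,0,0.5],[0,0,0,0,0,0,0.5],[0,0,0,0,0,0,0.5]],
])

```text
time: 7.15
tool_pos: [0.6315, 0.0313, 0.0018]
tool_rot: [-0.0, -0.141, 0.99, 0.0]
contact_force: [-1.4, -1.0, -0.5]
gripper_width: 0.499
grasp_force: 0.8
```

Run:
```python
from h import *
d=shot('scene','s4.png')
cv2.imwrite('pics/s4c.png',cv2.resize(d['frame'][190:310,250:390],(560,480),interpolation=2))
p=manip.state()['tool_pos'];print(p,(p[:2]-[.648,.044])@np.array([[.961,-.277],[.277,.961]]))
```

```text
[0.63141334 0.03128807 0.00168635] [-0.01946098 -0.00762166]
```

View pics/s4c.png

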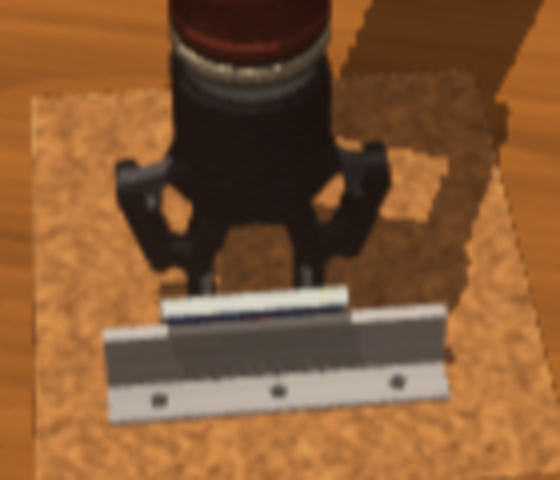

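The blue underside now shows above the stop top at crop (255,318). I compare the tilt numerically after one more millimetre or two.

play_rows([
  [[0.0015,0.0004,0,0,0,0,0.5],[0,0,0,0,0,0,0.5],[0,0,0,0,0,0,0.5]],
])

```text
time: 7.5
tool_pos: [0.6317, 0.0314, 0.0016]
tool_rot: [-0.002, -0.141, 0.99, -0.0]
contact_force: [-6.2, -1.7, 3.8]
gripper_width: 0.5
grasp_force: 3.2
```

Run:
```python
from h import *
d=shot('scene','s5.png')
f=d['frame']; print(f[252:282,314].tolist())
ex=np.array([.961,.277,0]);ey=np.array([-.277,.961,0]);o=np.array([.648,.044,.003])
P=lambda x,y,z:proj(d,o+x*ex+y*ey+[0,0,z]).round(1)
for a in (45,50,55,60,65):
    r=np.radians(a); c,s=np.cos(r),np.sin(r)
    print(a,'blue top',P(.07*c,-.002,.07*s),'white top',P(.07*c-.008*s,-.002,.07*s+.008*c))
print('stop top',P(.025,-.002,.04),P(.028,-.002,.04))
```

```text
[[33, 59, 93], [35, 63, 99], [36, 66, 105], [37, 67, 107], [36, 65, 104], [33, 61, 98], [35, 63, 99], [37, 66, 105], [37, 67, 107], [35, 64, 101], [58, 81, 112], [146, 163, 174], [192, 207, 211], [197, 211, 215], [192, 207, 210], [145, 154, 157], [65, 58, 62], [52, 51, 76], [75, 83, 105], [88, 97, 108], [75, 83, 92], [61, 68, 77], [61, 68, 77], [60, 67, 76], [60, 67, 76], [60, 67, 76], [61, 68, 78], [61, 69, 78], [62, 70, 79], [62, 70, 79]]
45 blue top [318.5 275.4] white top [318.2 271.2]
50 blue top [318.2 272.2] white top [317.9 268. ]
55 blue top [318. 269.] white top [317.7 264.9]
60 blue top [317.7 265.9] white top [317.4 261.9]
65 blue top [317.5 262.9] white top [317.1 258.9]
stop top [317.3 269.3] [317.5 270.4]
```

It leans at about 58–60° and the force rises, so the low edge is seated at the toe. I retreat, go over, and come down behind the stop.

play_rows([
  [[-0.01,-0.003,0,0,0,0,0.5],[-0.02,-0.0055,0,0,0,0,0.5],[-0.01,-0.003,0.02,0,0,0,0.5],[0,0,0.045,0,0,0,0.5],[0,0,0.045,0,0,0,0.5],[0,0,0.02,0,0,0,0.5],[0.04,0.0115,0,0,0,0,0.5],[0.04,0.0115,0,0,0,0,0.5],[0.04,0.0115,0,0,0,0,0.5],[0.014,0.0035,0,0,0,0,0.5]],
])

```text
time: 8.55
tool_pos: [0.7299, 0.0591, 0.132]
tool_rot: [0.002, -0.142, 0.99, 0.0]
contact_force: [0.3, -0.5, -0.5]
gripper_width: 0.505
grasp_force: 0.0
```

play_rows([
  [[0,0,-0.03,0,0,0,0.5],[0,0,-0.03,0,0,0,0.5],[0,0,-0.02,0,0,0,0.5],[0,0,0,0,0,0,0.5],[0,0,0,0,0,0,0.5]],
])

```text
time: 9.05
tool_pos: [0.7271, 0.0581, 0.052]
tool_rot: [0.0, -0.141, 0.99, 0.0]
contact_force: [0.7, -0.7, 0.8]
gripper_width: 0.499
grasp_force: 0.0
```

Run:
```python
from h import *
d=shot('scene','s6.png')
cv2.imwrite('pics/s6c.png',cv2.resize(d['frame'][160:310,230:410],(720,600),interpolation=2))
p=manip.state()['tool_pos'];print(p,(p[:2]-[.648,.044])@np.array([[.961,-.277],[.277,.961]]))
```

```text
[0.72810036 0.05813211 0.05347903] [ 0.08089104 -0.00860685]
```

View pics/s6c.png

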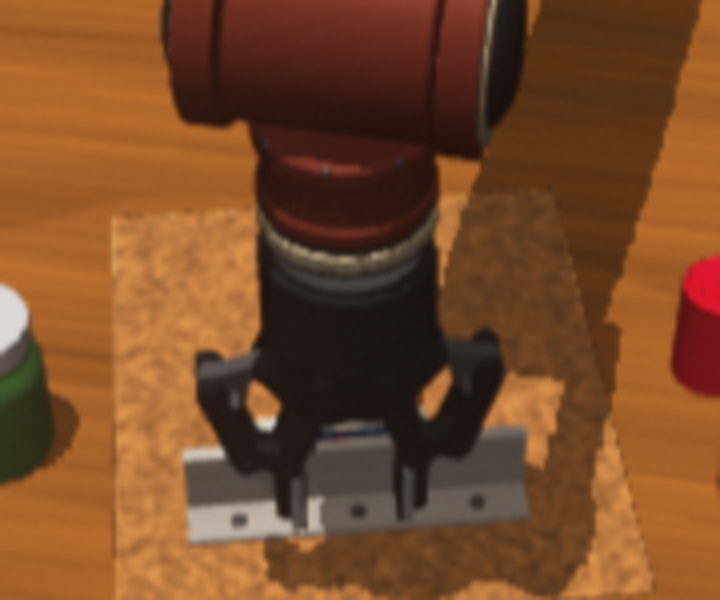

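The coaster still leans, showing at (350,430), and the fingers stand behind the stop above the flange. I push back toward the robot.

play_rows([
  [[-0.012,-0.0035,-0.003,0,0,0,0.5],[-0.012,-0.0035,0,0,0,0,0.5],[-0.007,-0.002,0,0,0,0,0.5],[-0.007,-0.002,0,0,0,0,0.5],[-0.007,-0.002,0,0,0,0,0.5],[-0.007,-0.002,0,0,0,0,0.5],[-0.007,-0.002,0,0,0,0,0.5],[-0.007,-0.002,0,0,0,0,0.5],[-0.007,-0.002,0,0,0,0,0.5],[-0.007,-0.002,0,0,0,0,0.5]],
])

```text
time: 10.1
tool_pos: [0.6465, 0.0351, 0.0487]
tool_rot: [-0.0, -0.141, 0.99, -0.0]
contact_force: [0.6, -0.2, -0.6]
gripper_width: 0.498
grasp_force: 0.0
```

play_rows([
  [[-0.007,-0.002,0,0,0,0,0.5],[-0.007,-0.002,0,0,0,0,0.5],[0,0,0,0,0,0,0.5],[0,0,0,0,0,0,0.5],[0,0,0,0,0,0,0.5],[0,0,0,0,0,0,0.5]],
])

```text
time: 10.7
tool_pos: [0.6335, 0.0312, 0.0489]
tool_rot: [0.0, -0.141, 0.99, -0.0]
contact_force: [-0.2, -0.3, -0.3]
gripper_width: 0.504
grasp_force: 0.0
```

Run:
```python
from h import *
d=shot('scene','s7.png')
cv2.imwrite('pics/s7c.png',cv2.resize(d['frame'][160:310,230:410],(720,600),interpolation=2))
p=manip.state()['tool_pos'];print(p,(p[:2]-[.648,.044])@np.array([[.961,-.277],[.277,.961]]))
```

```text
[0.63342634 0.03126303 0.04885962] [-0.01753343 -0.00820332]
```

View pics/s7c.png

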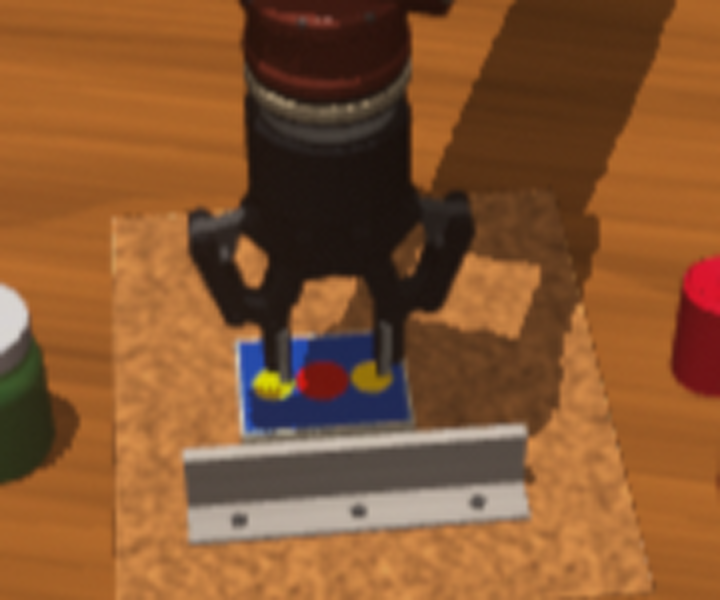

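The coaster lies with its blue side up on the robot's side of the stop, crop px (240–410, 335–435). I'll raise the arm clear, check that it is flat, and hand in.

play_rows([
  [[0,0,0.03,0,0,0,0.5],[0,0,0.04,0,0,0,0.5],[0,0,0.04,0,0,0,0.5],[-0.03,0,0.03,0,0,0,0.5],[-0.045,0,0,0,0,0,0.5],[-0.045,0,0,0,0,0,0.5],[-0.045,0,0,0,0,0,0.5],[-0.02,0,0,0,0,0,0.5],[0,0,0,0,0,0,0.5],[0,0,0,0,0,0,0.5]],
])

```text
time: 11.75
tool_pos: [0.4488, 0.0312, 0.1894]
tool_rot: [0.001, -0.141, 0.99, -0.0]
contact_force: [-0.2, 0.3, 0.5]
gripper_width: 0.501
grasp_force: 0.0
```

Run:
```python
from h import *
d=shot('scene','s8.png')
cv2.imwrite('pics/s8c.png',cv2.resize(d['frame'][160:310,210:450],(800,500),interpolation=2))
```

```text
(no output)
```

View pics/s8c.png

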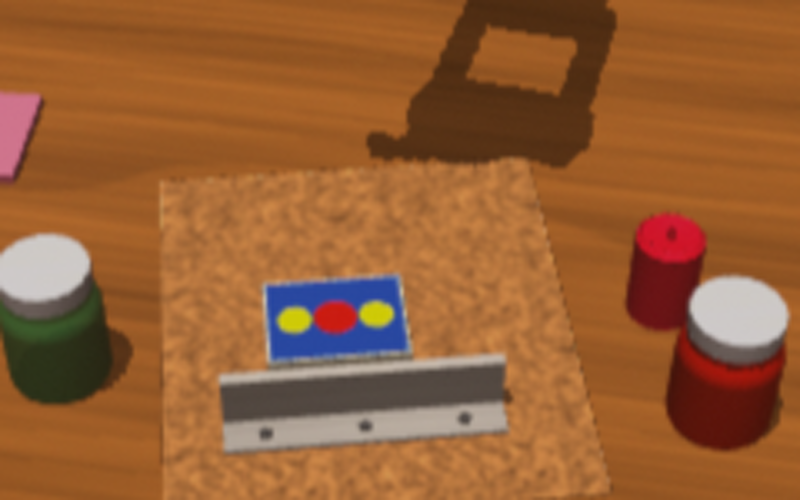

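The picture shows the coaster blue side up at (335,320), and the jars and candle standing where they were. One quick check of its size and clearance from the toe before handing in.

Run:
```python
from h import *
d=load('s8');A=np.array([[.961,-.277],[.277,.961]])
for p in [(264,284),(400,276),(410,353),(268,360)]:
    print(((back(d,(210+p[0]*.3,160+p[1]*.3),.011)[:2]-[.648,.044])@A).round(4))
```

```text
[-0.0796 -0.0534]
[-0.0781  0.035 ]
[-0.0101  0.0336]
[-0.013  -0.0544]
```

It measures 68×88 mm at lying height, with its edge 10 mm clear of the toe, so it lies flat.

```bash
python3 -c "
from plant import manip
print(manip.job_done())"
```

```text
the job is handed in; nothing more can be done
None
```

The job is handed in (the interface gave no verdict): I tipped the coaster up against the stop and pushed it back over, and the last picture shows it flat on the mat, blue side up, about 10 mm clear of the stop, with the jars and candle where they stood.

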